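# Walk a bench supply into its test bay and run the contact test

### The arm

A 6-joint arm with a two-finger parallel gripper is mounted at the origin on the work surface. World frame = base frame: x ahead of the robot, y to its left, z up, the work surface at z = 0. Lengths are in m, angles in degrees, forces in N, time in s.
With the tool pointing down it reaches from about 0.225 to 0.875 m from the base axis. Payload 3.4 kg.
Tool frame: the origin (TCP) lies at the very end of the fingers, on their centre line; the grasp point (between the pads) lies 19 mm behind it; z points along the fingers, y is the line along which they close (so a half turn about z gives the same grasp; the last joint's range is limited). The gripper opens to 85 mm and grips with 20 to 120 N. Pads are 22 mm wide; open, the fingers measure 114 mm over their backs; the gripper's body (76 mm by 85 mm) begins 54 mm behind the grasp point. The pads swing forward as they close: fully open they stand 13 mm farther back than shut.
Start: joints at [61.249, 15.808, 86.224, -0, 77.962, -6.933], TCP at [0.214, 0.534, 0.195] pointing down, gripper open.
Joint ranges: [-165.64, 165.64], [-43.16, 119.46], [12.63, 154.43], [-67.54, 247.53], [6.08, 155.33], [-154.97, 154.97]. Speed limits (degrees/s): [147.25, 147.25, 180, 180, 180, 180].

### API

Orientations are given as a 3x3 rotation matrix whose columns are the frame's x, y, z axes.
In Python, from bench import * gives the robot as it stands.
- The arm moves only by the shell command python3 -m handwheel 'ROWS'. ROWS is JSON, a list of rows, each a list of 7 numbers: the opening in per cent of the stroke, from 0 (shut) to 100 (fully open), then the shift along the tool's x, y, z in m, then the turn, a rotation vector about the tool's x, y, z in rad. A call has 1 to 12 rows; each row shifts and turns the commanded pose from where the row before left it, along the tool's axes as they then stand; what a row does not reach is not made up. A row lasts 1/10 s, in which the tool goes at most 50 mm and 8.59 degrees, less where a joint would pass 70% of its speed; a pose out of reach is approached as far as the arm can. A call is refused whole if a number of a shift passes 0.05 or a number of a turn 0.15, either way. A call with a gripper value outside its range is refused whole. The fingers move at their own pace and stop on an object; the grip force is fixed at half the most. Time passes only in rows, so rows that do not move let the fingers close. It gives the time, the measured TCP pose, the force, the opening and the grip force at its end, in the units of the state.
- get_state(): the state, without advancing time (a new reading comes with each control period).
- grab_frame(name): name is "side" or "top"; returns a dict with "image" (400x640x3 uint8, red, green, blue), "camera_matrix" (3x3 intrinsics, pixels), "R" (3x3) and "t" (3): a world point X has camera coordinates R X + t. Camera axes: x right, y down, z forward; pixel columns grow to the right and rows downward; lengths in m; the calibration is good to about 2 mm. A picture is of the moment at which its call begins. There is no depth.
- hand_in(): hands the job in; it is judged then, once.
The state is a dict: "t": time; "joints": joint angles; "qd": joint speeds; "joint_efforts": joint torques, N m; "tool_pos": TCP position; "tool_rot": TCP orientation; "wrist_force": force on the tool from outside, world axes, zero at the start; "wrist_torque": the same for the moment, N m; "grip_width": finger opening in m; "grasp_force": force on a finger pad.
Only numpy, scipy, OpenCV 4.12 (cv2) and the standard library are available. Lean on these libraries where they do the work, as an engineer would, in place of code of your own. Each camera call takes 0.05 s, during which the arm holds its last target. There are 200 camera calls.

### The job

Walk the heavy blue power supply forward into the aluminium test bay by nudging its two orange corner blocks in turn, until it sits fully home and square with both brass spring contacts pressed in all the way; push gently, and keep off its knobs and terminals. Then run the contact test: press the red pedal right down to its stop, hold it there for a second, and let it come back up. Leave the meter, the spray can and the circuit board where they are.

Things in the scene. Friction and masses are not known exactly. Their poses are not given: they have to be found in the camera images.
- supply: Blue power supply case, 130 (own x) by 200 (y) by 75 mm tall, about 1.5 kg, standing flat; too heavy to carry, sliding takes 6 to 13 N. Origin: underside centre. +x points forward into the bay; the -x face, towards the robot, has the controls and corner blocks. Pushing one block also turns the case: the right (-y) one anticlockwise seen from above, the left one clockwise.
- corner_left (a point): Middle of the pushing face of the left (own +y) orange corner block: 35 mm above the table, 76 mm behind (own -x) and 81 mm left of the case's centre. The block is 38 mm wide (y), reaches from 4 to 54 mm above the table and stands 11 mm proud of the panel; an orange patch on the case's top marks it. Axes as the case.
- corner_right (a point): The same for the right (own -y) orange corner block: 76 mm behind and 81 mm to the right of the case's centre.
- controls: Knobs, switch and terminals on the case's panel, not to be touched: up to 40 mm either side of its middle, 20 to 66 mm above the table, sticking out to 82 mm behind (own -x) the case's centre, 6 mm farther than the corner blocks. Origin and axes as the case.
- bay_mouth (a point): Middle of the aluminium test bay's mouth, 34 mm above the table. +x points into the bay, y left. No step. Two side guides, 34 mm tall, 230 mm apart, start 24 mm beyond it, flared outwards before that. The near face of the green carrier (210 wide, 46 mm tall) is the case's stop, square to the bay; it is adjustable, 57 to 73 mm beyond this point, setting not given: feel for it.
- contact_left (a joint): Travel in m of the left brass spring contact in the green carrier (70 mm left of the bay's middle, 26 mm wide, 18 to 38 mm above the table): 0 = free, sticking out 8 mm; about 0.008 when the case lies against the carrier there. Its light spring (1.5 N) does not push the case back.
- contact_right (a joint): The same for the right contact, 70 mm right of the bay's middle.
- pedal_pad (a point): Middle of the rubber tread of the red spring pedal, on its top surface. The pedal (125 by 64 mm) is hinged at its far end (own +x), 95 mm from this point, and slopes up towards its free near end (own -x). The point is about 56 mm above the table at rest; pressed, it sinks about 20 mm to the stop, needing about 5 N to start and 10 N at the stop. Base fixed.
- pedal (a joint): Angle of the pedal in rad: 0 = up (at rest), 0.22 = fully down on its stop; springs back when let go.
- meter: Yellow hand-held multimeter lying on the table, 150 by 78 by 36 mm; origin under its centre. To be left alone.
- spray: White spray can, 54 mm diameter, 170 mm tall, standing; origin under its centre. To be left alone.
- board: Small brown circuit board with heat sink and capacitors, 110 by 85 mm, up to 39 mm tall; origin under its centre. To be left alone.

How it is judged:
By the outcome, as a careful person would: the job done as asked, in the order asked, and still so for the second after the job is handed in, with the robot touching nothing.
It also fails if it takes over 58 s, if anything falls off the work surface, if the arm or the gripper's body presses on something with over 40 N, if the wrist force passes 120 N, or if a joint passes its speed limit or range.

## Working session

There is one attempt and no reset: what is moved stays moved. The work goes in short steps, Python scripts to look and compute and a shell command to move; the robot and the scene stay as the last step left them, time stands still between calls to the robot, and variables do not carry over. Pictures are saved under pics/ and viewed, at most 10 in all, crops included, and the job is handed in when it is done.

```bash
mkdir -p pics
python3 - <<'E'
from bench import *
import cv2
for n in("top","side"):
    f=grab_frame(n); cv2.imwrite(f"pics/{n}0.png",f["image"][:,:,::-1]); print(n,f["camera_matrix"],f["R"],f["t"])
s=get_state(); print(s["t"],s["tool_pos"],s["tool_rot"],s["wrist_force"])
E
```

```text
top [[404.78311043   0.         322.16955622]
 [  0.         404.78311043 192.7157022 ]
 [  0.           0.           1.        ]] [[-0.01959705 -0.9996742   0.01635394]
 [-0.99164721  0.01734885 -0.12780778]
 [ 0.12748242 -0.018722   -0.99166412]] [0.0041345  0.58431382 0.94564735]
side [[405.90679941   0.         327.68957938]
 [  0.         405.90679941 204.05936088]
 [  0.           0.           1.        ]] [[ 0.9372145  -0.3487487  -0.00182166]
 [-0.19121157 -0.50947265 -0.83897303]
 [ 0.29166267  0.78664602 -0.54416995]] [-0.51869194  0.15597785  0.90079978]
0.1 [0.2134405  0.53334107 0.19370887] [[-9.28382049e-01  3.71626360e-01 -7.86934889e-04]
 [ 3.71627150e-01  9.28380885e-01 -1.48120401e-03]
 [ 1.80120853e-04 -1.66756959e-03 -9.99998593e-01]] [ 0.39251376  0.69512198 -1.11921279]
```

View pics/top0.png

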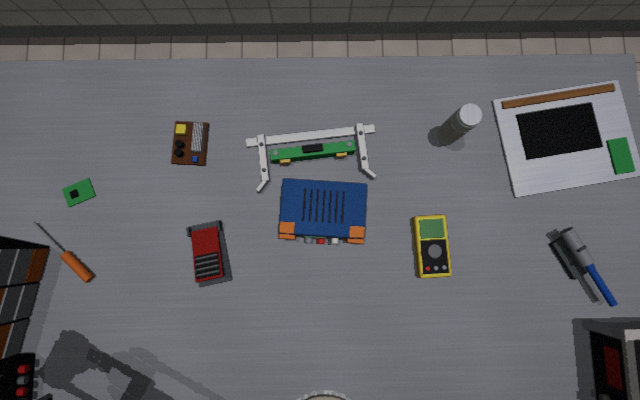

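View pics/side0.png

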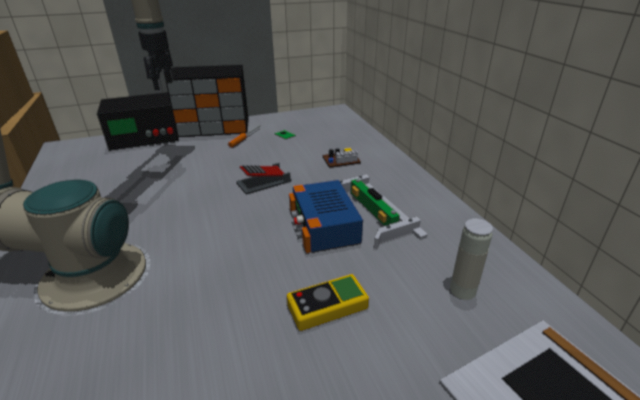

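The top view shows the supply at about (323,210) with orange blocks at (287,230) and (357,233). The bay and green carrier are at about (312,150), turned slightly. The pedal is at (207,250) with its near end toward the image bottom, the meter at (433,246), the can at (460,125) and the board at (190,143).

```bash
cat > h.py <<'E'
from bench import *
import cv2, numpy as np
def cast(f,px,z):
    px=np.atleast_2d(np.array(px,float)); K,R,t=f["camera_matrix"],np.array(f["R"]),np.array(f["t"])
    d=(np.linalg.inv(K)@np.c_[px,np.ones(len(px))].T).T@R
    c=-R.T@t; return c+d*((z-c[2])/d[:,2])[:,None]
def mask(f,lo,hi,box):
    h=cv2.cvtColor(f["image"],cv2.COLOR_RGB2HSV); m=cv2.inRange(h,np.array(lo),np.array(hi))
    o=np.zeros_like(m); x0,y0,x1,y1=box; o[y0:y1,x0:x1]=m[y0:y1,x0:x1]; return o
def big(m,n=1):
    return sorted(cv2.findContours(m,cv2.RETR_EXTERNAL,cv2.CHAIN_APPROX_NONE)[0],key=cv2.contourArea)[::-1][:n]
def rect(f,c,z):
    P=cast(f,c[:,0],z)[:,:2]; r=cv2.minAreaRect((P*1000).astype(np.float32)); return r,cv2.boxPoints(r)
E
python3 - <<'E'
from h import *
np.set_printoptions(precision=1,suppress=True)
f=grab_frame("top"); R=np.array(f["R"]);print("cam",-R.T@f["t"])
B=(240,100,385,260)
print("blue",rect(f,big(mask(f,(100,100,30),(125,255,255),B))[0],.075))
for c in big(mask(f,(5,130,100),(18,255,255),(260,210,385,250)),2): print("or",cv2.boundingRect(c),rect(f,c,.075))
print("green",rect(f,big(mask(f,(50,100,40),(80,255,255),B))[0],.046))
for c in big(mask(f,(15,100,60),(35,255,255),(260,130,370,175)),2): print("brass",rect(f,c,.038))
print("white",[ (cv2.boundingRect(c),rect(f,c,.034)) for c in big(mask(f,(0,0,165),(180,60,255),B),3)])
print("red",rect(f,big(mask(f,(0,150,60),(6,255,255),(180,210,240,290)))[0],.056))
c=cv2.resize(f["image"][110:290,180:390,::-1],None,fx=3.3,fy=3.3,interpolation=cv2.INTER_CUBIC); cv2.imwrite("pics/crop1.png",c)
E
```

```text
cam [0.5 0.  1. ]
blue (((543.4381103515625, -6.5157623291015625), (198.68304443359375, 129.15948486328125), 85.46211242675781), array([[ 471.2, -100.4],
       [ 600. , -110.7],
       [ 615.7,   87.4],
       [ 486.9,   97.6]], dtype=float32))
or (350, 226, 15, 12) (((488.27899169921875, -84.23218536376953), (33.06254959106445, 24.756685256958008), 83.21940612792969), array([[ 474. ,  -99.2],
       [ 498.6, -102.1],
       [ 502.5,  -69.3],
       [ 477.9,  -66.4]], dtype=float32))
or (279, 222, 15, 11) (((501.2166442871094, 78.88392639160156), (32.22882843017578, 23.0125675201416), 88.9288558959961), array([[489.4,  63. ],
       [512.4,  62.6],
       [513. ,  94.8],
       [490. ,  95.2]], dtype=float32))
green (((687.1099243164062, 15.303939819335938), (29.21833610534668, 209.1937255859375), 5.603794574737549), array([[662.4, 118. ],
       [682.8, -90.2],
       [711.9, -87.4],
       [691.4, 120.8]], dtype=float32))
brass (((664.11669921875, 84.0067367553711), (26.919206619262695, 9.974554061889648), 89.07794189453125), array([[658.9,  70.6],
       [668.9,  70.5],
       [6
[... 508 characters left out ...]
))), ((259, 146, 8, 23), (((675.845947265625, 139.17739868164062), (56.96920394897461, 13.503116607666016), 6.104069232940674), array([[646.8, 142.9],
       [648.2, 129.4],
       [704.9, 135.5],
       [703.5, 148.9]], dtype=float32))), ((358, 135, 9, 22), (((701.0739135742188, -107.80758666992188), (55.212738037109375, 13.043864250183105), 6.176382064819336), array([[ 672.9, -104.3],
       [ 674.3, -117.3],
       [ 729.2, -111.3],
       [ 727.8,  -98.4]], dtype=float32)))]
red (((444.1222229003906, 266.41851806640625), (120.55242919921875, 62.91566467285156), 7.576522350311279), array([[380.2, 289.7],
       [388.5, 227.3],
       [508. , 243.2],
       [499.7, 305.5]], dtype=float32))
```

View pics/crop1.png

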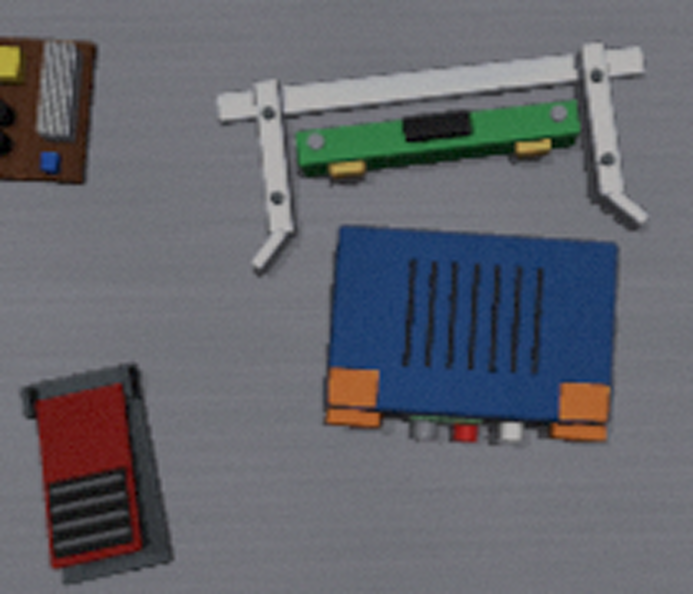

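Bay yaw is about +5.8° and the supply's about -4.5°, so it needs some 10° anticlockwise: right block first. I'll turn the tool to the bay axes (tool -x is into the bay) and go behind the right block with the fingers shut.

```bash
python3 -m handwheel '[[0,0,0,0,0,0,-0.12],[0,0,0,0,0,0,-0.12],[0,0,0,0,0,0,-0.12],[0,0,0,0,0,0,-0.12],[0,-0.011,-0.046,0,0,0,0],[0,-0.011,-0.046,0,0,0,0],[0,-0.011,-0.046,0,0,0,0],[0,-0.011,-0.046,0,0,0,0],[0,-0.011,-0.046,0,0,0,0],[0,-0.011,-0.046,0,0,0,0],[0,-0.011,-0.046,0,0,0,0],[0,-0.011,-0.046,0,0,0,0]]'
python3 -m handwheel '[[0,-0.011,-0.046,0,0,0,0],[0,-0.011,-0.046,0,0,0,0],[0,-0.011,-0.046,0,0,0,0],[0,-0.011,-0.046,0,0,0,0],[0,-0.011,-0.046,0,0,0,0],[0,-0.011,-0.046,0,0,0,0],[0,0,0,0,0,0,0],[0,0,0,0,0,0,0]]'; python3 -c "
from bench import *; print(get_state()['tool_rot'])"
```

```text
t: 1.35
tool_pos: [0.3378, 0.1746, 0.1945]
tool_rot: [[-0.995, -0.1, 0.001], [-0.1, 0.995, 0.0], [-0.001, 0.0, -1.0]]
wrist_force: [1.2, -1.0, -0.7]
grip_width: -0.0001
grasp_force: 0.0
t: 2.15
tool_pos: [0.4304, -0.0923, 0.1939]
tool_rot: [[-0.995, -0.096, -0.002], [-0.096, 0.995, 0.001], [0.001, 0.001, -1.0]]
wrist_force: [-0.4, 0.4, 0.6]
grip_width: -0.0001
grasp_force: 0.0
[[-0.99535754 -0.0962343  -0.00152508]
 [-0.09623631  0.99535766  0.00130567]
 [ 0.00139235  0.00144637 -0.99999798]]
```

```bash
python3 -m handwheel '[[0,0,0,0.045,0,0,0],[0,0,0,0.045,0,0,0],[0,0,0,0.045,0,0,0],[0,0,0,0.033,0,0,0],[0,-0.005,0,0,0,0,0],[0,-0.005,0,0,0,0,0],[0,-0.005,0,0,0,0,0],[0,-0.004,0,0,0,0,0],[0,-0.004,0,0,0,0,0],[0,-0.004,0,0,0,0,0],[0,-0.004,0,0,0,0,0],[0,-0.004,0,0,0,0,0]]'
python3 -m handwheel '[[0,-0.004,0,0,0,0,0],[0,-0.004,0,0,0,0,0]]'
```

```text
t: 3.35
tool_pos: [0.4611, -0.0882, 0.0261]
tool_rot: [[-0.995, -0.1, -0.009], [-0.1, 0.995, 0.0], [0.009, 0.001, -1.0]]
wrist_force: [-9.4, -3.7, 4.7]
grip_width: 0.0003
grasp_force: 4.3
t: 3.55
tool_pos: [0.4692, -0.088, 0.0259]
tool_rot: [[-0.995, -0.101, -0.009], [-0.101, 0.995, -0.001], [0.009, 0.0, -1.0]]
wrist_force: [-7.3, -4.7, 2.6]
grip_width: -0.0001
grasp_force: 3.8
```

```bash
cat > m.py <<'E'
from h import *
import sys
f=grab_frame("top"); B=(240,100,385,270)
im=f["image"].copy()
m=mask(f,(100,100,30),(125,255,255),B)
r,b=rect(f,big(m)[0],.075); (cx,cy),(w,h),a=r
# front edge fit: topmost blue pixel per column
fx=np.array([[x,np.where(m[:,x])[0].min()] for x in range(240,385) if m[:,x].sum()>255*12])
fx=fx[5:-5]; P=cast(f,fx,.075)[:,:2]*1000
vx,vy,x0,y0=cv2.fitLine(P.astype(np.float32),cv2.DIST_HUBER,0,.01,.01).ravel()
yaw=np.degrees(np.arctan2(-vx/np.sign(vy),abs(vy)))
bx=np.array([np.cos(np.radians(5.8)),np.sin(np.radians(5.8))]); by=np.array([-bx[1],bx[0]])
mid=np.median(P,0); 
d=np.array([cx,cy])-np.array([688.5,15.7])
print("blue c",round(cx,1),round(cy,1),"size",round(w),round(h),"ang",round(a,1),"front yaw",round(yaw,2),"rel bay",round(yaw-5.8,2),"lat",round(d@by,1),"ctr ahead",round(d@bx,1),"front mid",mid.round(1))
if len(sys.argv)>1: cv2.imwrite("pics/"+sys.argv[1],cv2.resize(im[100:280,190:390,::-1],None,fx=3,fy=3))
E
python3 -m handwheel '[[0,-0.004,0,0,0,0,0],[0,-0.004,0,0,0,0,0],[0,-0.004,0,0,0,0,0],[0,0,0,0,0,0,0]]'; python3 m.py a1.png
```

```text
t: 3.95
tool_pos: [0.483, -0.0872, 0.0259]
tool_rot: [[-0.995, -0.1, -0.006], [-0.1, 0.995, -0.001], [0.006, -0.001, -1.0]]
wrist_force: [-4.4, -3.8, 0.8]
grip_width: -0.0002
grasp_force: 2.3
blue c 556.1 0.9 size 130 198 ang 2.3 front yaw 2.59 rel bay -3.21 lat -1.3 ctr ahead -133.2 front mid [619.3   3. ]
```

View pics/a1.png

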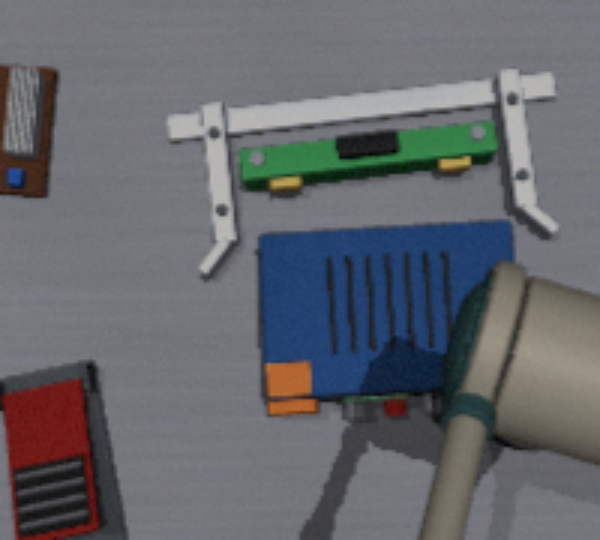

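```bash
python3 -m handwheel '[[0,-0.004,0,0,0,0,0],[0,-0.004,0,0,0,0,0],[0,-0.004,0,0,0,0,0],[0,-0.004,0,0,0,0,0],[0,-0.003,0,0,0,0,0],[0,0,0,0,0,0,0],[0,0.035,0,0,0,0,0],[0,0,0.043,0,0,0,0],[0,0,0.043,0,0,0,0],[0,0,0.043,0,0,0,0],[0,0,0.041,0,0,0,0],[0,0,0,0,0,0,0]]'; python3 m.py
```

```text
t: 5.2
tool_pos: [0.4518, 0.0853, 0.0266]
tool_rot: [[-0.995, -0.104, -0.0], [-0.104, 0.995, 0.002], [0.0, 0.002, -1.0]]
wrist_force: [0.2, -1.2, 0.0]
grip_width: 0.0003
grasp_force: 0.0
blue c 565.5 7.5 size 130 198 ang 8.2 front yaw 8.2 rel bay 2.4 lat 4.3 ctr ahead -123.2 front mid [629.    9.9]
```

```bash
python3 -m handwheel '[[0,-0.005,0,0,0,0,0],[0,-0.004,0,0,0,0,0],[0,-0.004,0,0,0,0,0],[0,-0.004,0,0,0,0,0],[0,-0.004,0,0,0,0,0],[0,-0.004,0,0,0,0,0],[0,-0.004,0,0,0,0,0],[0,-0.004,0,0,0,0,0],[0,0,0,0,0,0,0]]'; python3 m.py
```

```text
t: 6.15
tool_pos: [0.4813, 0.085, 0.0257]
tool_rot: [[-0.995, -0.099, -0.009], [-0.099, 0.995, 0.001], [0.009, 0.002, -1.0]]
wrist_force: [-6.5, 1.5, 4.1]
grip_width: 0.0001
grasp_force: 3.1
blue c 567.2 7.4 size 130 198 ang 6.8 front yaw 6.89 rel bay 1.09 lat 4.0 ctr ahead -121.5 front mid [631.2   8.7]
```

```bash
python3 -m handwheel '[[0,-0.004,0,0,0,0,0],[0,-0.004,0,0,0,0,0],[0,-0.004,0,0,0,0,0],[0,-0.004,0,0,0,0,0],[0,0,0,0,0,0,0],[0,0.035,0,0,0,0,0],[0,0,-0.043,0,0,0,0],[0,0,-0.043,0,0,0,0],[0,0,-0.043,0,0,0,0],[0,0,-0.041,0,0,0,0],[0,0,0,0,0,0,0]]'; python3 m.py
```

```text
t: 7.3
tool_pos: [0.4858, -0.0914, 0.0269]
tool_rot: [[-0.996, -0.094, 0.003], [-0.094, 0.996, -0.003], [-0.003, -0.003, -1.0]]
wrist_force: [-0.3, 0.4, 0.9]
grip_width: 0.0002
grasp_force: 0.0
blue c 576.1 3.6 size 129 199 ang 1.8 front yaw 1.75 rel bay -4.05 lat -0.7 ctr ahead -113.0 front mid [640.    3.8]
```

```bash
python3 -m handwheel '[[0,-0.005,0.002,0,0,0,0],[0,-0.004,0,0,0,0,0],[0,-0.004,0,0,0,0,0],[0,-0.004,0,0,0,0,0],[0,-0.004,0,0,0,0,0],[0,-0.004,0,0,0,0,0],[0,-0.004,0,0,0,0,0],[0,-0.003,0,0,0,0,0],[0,0,0,0,0,0,0],[0,0.035,0,0,0,0,0],[0,0,0.043,0,0,0,0],[0,0,0.043,0,0,0,0]]'; python3 -m handwheel '[[0,0,0.043,0,0,0,0],[0,0,0.041,0,0,0,0],[0,0,0,0,0,0,0]]'; python3 m.py
```

```text
t: 8.55
tool_pos: [0.4715, 0.0007, 0.0265]
tool_rot: [[-0.995, -0.095, 0.0], [-0.095, 0.995, 0.0], [-0.0, 0.0, -1.0]]
wrist_force: [0.3, 1.3, 0.3]
grip_width: 0.0001
grasp_force: 0.0
t: 8.85
tool_pos: [0.4626, 0.0888, 0.0266]
tool_rot: [[-0.995, -0.104, -0.0], [-0.104, 0.995, 0.002], [-0.0, 0.002, -1.0]]
wrist_force: [-0.1, -0.7, -0.6]
grip_width: 0.0
grasp_force: 0.0
blue c 581.2 6.6 size 130 198 ang 5.1 front yaw 5.11 rel bay -0.69 lat 1.8 ctr ahead -107.7 front mid [645.4   6.1]
```

```bash
python3 -m handwheel '[[0,-0.012,0,0,0,0,0],[0,-0.008,0,0,0,0,0],[0,-0.004,0,0,0,0,0],[0,-0.004,0,0,0,0,0],[0,-0.004,0,0,0,0,0],[0,-0.004,0,0,0,0,0],[0,-0.004,0,0,0,0,0],[0,0,0,0,0,0,0],[0,0.035,0,0,0,0,0],[0,0,-0.043,0,0,0,0],[0,0,-0.043,0,0,0,0],[0,0,-0.043,0,0,0,0]]'; python3 -m handwheel '[[0,0,-0.041,0,0,0,0],[0,0,0,0,0,0,0]]'; python3 m.py
```

```text
t: 10.1
tool_pos: [0.4815, -0.0446, 0.0268]
tool_rot: [[-0.995, -0.1, 0.001], [-0.1, 0.995, -0.0], [-0.001, -0.0, -1.0]]
wrist_force: [0.1, -0.4, -0.9]
grip_width: 0.0
grasp_force: 0.0
t: 10.3
tool_pos: [0.4874, -0.0893, 0.0269]
tool_rot: [[-0.996, -0.094, 0.003], [-0.094, 0.996, -0.003], [-0.003, -0.003, -1.0]]
wrist_force: [-0.8, 1.2, -0.2]
grip_width: -0.0003
grasp_force: 0.0
blue c 582.1 6.5 size 130 199 ang 4.2 front yaw 4.17 rel bay -1.63 lat 1.6 ctr ahead -106.8 front mid [645.6   8.4]
```

```bash
python3 -m handwheel '[[0,-0.012,0,0,0,0,0],[0,-0.009,0,0,0,0,0],[0,-0.004,0,0,0,0,0],[0,-0.004,0,0,0,0,0],[0,-0.004,0,0,0,0,0],[0,-0.004,0,0,0,0,0],[0,-0.004,0,0,0,0,0],[0,-0.004,0,0,0,0,0],[0,0,0,0,0,0,0],[0,0.030,0,0,0,0,0],[0,0,0.043,0,0,0,0],[0,0,0.043,0,0,0,0]]'; python3 -m handwheel '[[0,0,0.043,0,0,0,0],[0,0,0.041,0,0,0,0],[0,0,0,0,0,0,0]]'; python3 m.py
```

```text
t: 11.55
tool_pos: [0.4913, 0.0033, 0.0265]
tool_rot: [[-0.995, -0.096, 0.0], [-0.096, 0.995, 0.0], [-0.0, 0.0, -1.0]]
wrist_force: [0.3, 0.4, -0.4]
grip_width: -0.0001
grasp_force: 0.0
t: 11.85
tool_pos: [0.4822, 0.0913, 0.0265]
tool_rot: [[-0.994, -0.105, -0.001], [-0.105, 0.994, 0.002], [0.0, 0.002, -1.0]]
wrist_force: [0.4, -0.5, 0.7]
grip_width: -0.0001
grasp_force: 0.0
blue c 590.1 11.5 size 131 198 ang 9.3 front yaw 9.11 rel bay 3.31 lat 5.8 ctr ahead -98.3 front mid [655.1  13. ]
```

```bash
python3 -m handwheel '[[0,-0.010,-0.002,0,0,0,0],[0,-0.007,-0.002,0,0,0,0],[0,-0.004,0,0,0,0,0],[0,-0.004,0,0,0,0,0],[0,-0.004,0,0,0,0,0],[0,-0.004,0,0,0,0,0],[0,-0.004,0,0,0,0,0],[0,-0.004,0,0,0,0,0],[0,0,0,0,0,0,0]]'; python3 m.py a2.png
```

```text
t: 12.8
tool_pos: [0.5203, 0.0863, 0.0254]
tool_rot: [[-0.995, -0.096, -0.01], [-0.096, 0.995, 0.002], [0.01, 0.003, -1.0]]
wrist_force: [-7.5, 3.9, 3.0]
grip_width: 0.0002
grasp_force: 3.6
blue c 600.8 7.3 size 131 199 ang 2.9 front yaw 2.68 rel bay -3.12 lat 0.5 ctr ahead -88.1 front mid [665.1  -4.9]
```

View pics/a2.png

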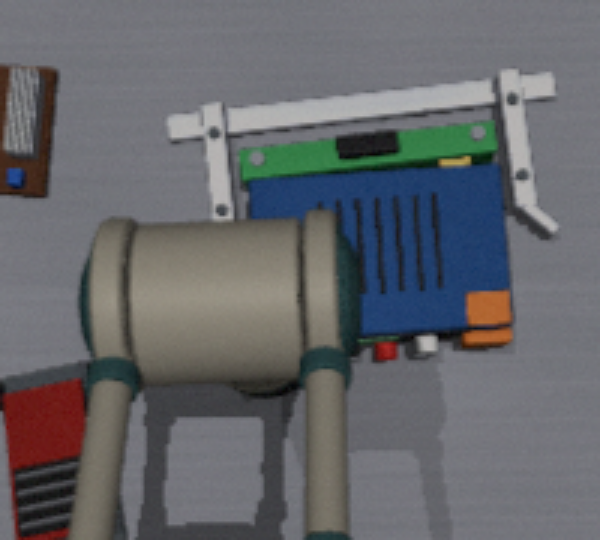

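The case is in the guides, about 3° clockwise, and the left front is near its contact. Next is the right block.

```bash
python3 -m handwheel '[[0,0.030,0,0,0,0,0],[0,0,-0.043,0,0,0,0],[0,0,-0.043,0,0,0,0],[0,0,-0.043,0,0,0,0],[0,0,-0.041,0,0,0,0],[0,-0.010,0,0,0,0,0],[0,-0.004,0,0,0,0,0],[0,-0.004,0,0,0,0,0],[0,-0.004,0,0,0,0,0],[0,-0.004,0,0,0,0,0],[0,-0.003,0,0,0,0,0]]'; python3 m.py
```

```text
t: 13.95
tool_pos: [0.5362, -0.0826, 0.0258]
tool_rot: [[-0.995, -0.103, -0.009], [-0.103, 0.995, -0.002], [0.009, -0.001, -1.0]]
wrist_force: [-8.1, -5.9, 3.6]
grip_width: -0.0001
grasp_force: 4.3
blue c 603.4 16.7 size 130 185 ang 5.6 front yaw 5.52 rel bay -0.28 lat 9.6 ctr ahead -84.6 front mid [665.4  32.9]
```

```bash
python3 -m handwheel '[[0,-0.003,0,0,0,0,0],[0,-0.003,0,0,0,0,0],[0,0,0,0,0,0,0]]';python3 -m handwheel '[[0,-0.002,0,0,0,0,0],[0,0,0,0,0,0,0]]'; python3 m.py
```

```text
t: 14.3
tool_pos: [0.5414, -0.0822, 0.0257]
tool_rot: [[-0.995, -0.103, -0.01], [-0.103, 0.995, -0.002], [0.01, -0.001, -1.0]]
wrist_force: [-7.7, -5.9, 2.9]
grip_width: -0.0
grasp_force: 4.4
t: 14.5
tool_pos: [0.5426, -0.0822, 0.0257]
tool_rot: [[-0.995, -0.103, -0.011], [-0.103, 0.995, -0.002], [0.012, -0.001, -1.0]]
wrist_force: [-9.4, -6.3, 3.4]
grip_width: 0.0
grasp_force: 5.2
blue c 606.2 20.2 size 129 182 ang 7.3 front yaw 7.36 rel bay 1.56 lat 12.8 ctr ahead -81.4 front mid [667.7  35.2]
```

Now back off and move to the left.

```bash
python3 -m handwheel '[[0,0.030,0,0,0,0,0],[0,0,0.043,0,0,0,0],[0,0,0.043,0,0,0,0],[0,0,0.043,0,0,0,0],[0,0,0.038,0,0,0,0],[0,-0.010,0,0,0,0,0],[0,-0.004,0,0,0,0,0],[0,-0.003,0,0,0,0,0],[0,-0.002,0,0,0,0,0],[0,0,0,0,0,0,0]]'; python3 m.py
```

```text
t: 15.55
tool_pos: [0.5213, 0.0821, 0.0264]
tool_rot: [[-0.995, -0.098, -0.0], [-0.098, 0.995, -0.0], [0.0, -0.0, -1.0]]
wrist_force: [0.3, -0.6, 0.2]
grip_width: 0.0004
grasp_force: 0.0
blue c 607.0 12.3 size 129 199 ang 7.2 front yaw 7.29 rel bay 1.49 lat 4.8 ctr ahead -81.4 front mid [669.9  13.9]
```

```bash
for i in 1 ; do python3 -m handwheel '[[0,-0.003,0,0,0,0,0],[0,-0.003,0,0,0,0,0],[0,0,0,0,0,0,0]]'; python3 -m handwheel '[[0,-0.002,0,0,0,0,0],[0,0,0,0,0,0,0]]';python3 -m handwheel '[[0,-0.002,0,0,0,0,0],[0,0,0,0,0,0,0]]'; done | grep -E 'pos|force'; python3 m.py
```

```text
tool_pos: [0.5221, 0.083, 0.0259]
wrist_force: [-7.7, -0.4, 5.7]
grasp_force: 3.9
tool_pos: [0.5228, 0.0835, 0.0259]
wrist_force: [-9.4, 0.1, 8.0]
grasp_force: 4.8
tool_pos: [0.5239, 0.0841, 0.0258]
wrist_force: [-11.0, 1.4, 8.1]
grasp_force: 5.4
blue c 608.4 12.0 size 130 199 ang 6.0 front yaw 6.46 rel bay 0.66 lat 4.4 ctr ahead -80.1 front mid [676.2 -22.9]
```

```bash
(python3 -m handwheel '[[0,-0.002,0,0,0,0,0],[0,0,0,0,0,0,0]]'; python3 -m handwheel '[[0,-0.002,0,0,0,0,0],[0,0,0,0,0,0,0]]';python3 -m handwheel '[[0,-0.002,0,0,0,0,0],[0,0,0,0,0,0,0]]') | grep -E 'pos|wrist'; python3 m.py
```

```text
tool_pos: [0.525, 0.0846, 0.0257]
wrist_force: [-12.6, 1.6, 8.7]
tool_pos: [0.5259, 0.085, 0.0256]
wrist_force: [-13.8, 1.2, 9.7]
tool_pos: [0.5257, 0.0848, 0.0255]
wrist_force: [-16.9, 1.5, 12.1]
blue c 609.4 12.2 size 130 198 ang 5.3 front yaw 5.28 rel bay -0.52 lat 4.5 ctr ahead -79.1 front mid [676.4 -25.2]
```

The left side has stopped advancing while the force rises, so it is at the stop. Now the right.

```bash
python3 -m handwheel '[[0,0.038,0,0,0,0,0],[0,0,-0.043,0,0,0,0],[0,0,-0.043,0,0,0,0],[0,0,-0.043,0,0,0,0],[0,0,-0.041,0,0,0,0],[0,0,0,0,0,0,0],[0,-0.010,0,0,0,0,0],[0,-0.008,0,0,0,0,0],[0,-0.004,0,0,0,0,0],[0,0,0,0,0,0,0]]' | grep -E 'pos|wrist'; python3 m.py a3.png; (python3 -m handwheel '[[0,-0.003,0,0,0,0,0],[0,0,0,0,0,0,0]]'; python3 -m handwheel '[[0,-0.002,0,0,0,0,0],[0,0,0,0,0,0,0]]';python3 -m handwheel '[[0,-0.002,0,0,0,0,0],[0,0,0,0,0,0,0]]') | grep -E 'pos|wrist'
```

```text
tool_pos: [0.5387, -0.085, 0.0265]
wrist_force: [-1.3, 0.4, -0.3]
blue c 609.5 13.0 size 130 197 ang 5.7 front yaw 5.6 rel bay -0.2 lat 5.3 ctr ahead -78.9 front mid [672.2  28. ]
tool_pos: [0.541, -0.0854, 0.0265]
wrist_force: [0.1, -0.8, 0.5]
tool_pos: [0.5425, -0.0855, 0.0265]
wrist_force: [-0.2, 0.6, -0.6]
tool_pos: [0.5424, -0.0854, 0.0263]
wrist_force: [-4.8, -0.6, 3.4]
```

View pics/a3.png

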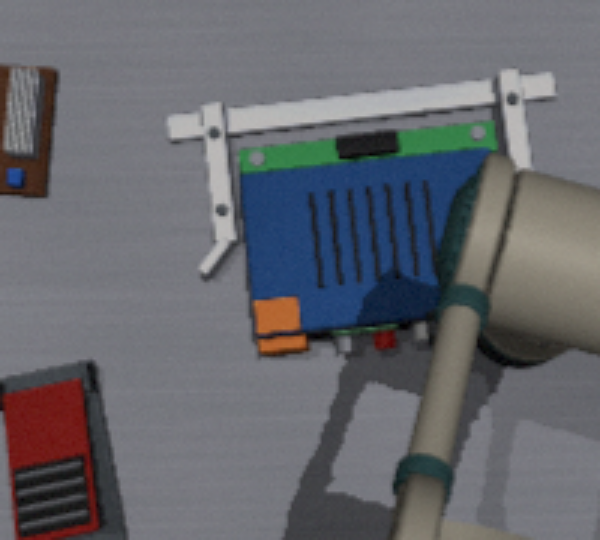

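```bash
(python3 -m handwheel '[[0,-0.002,0,0,0,0,0],[0,0,0,0,0,0,0]]'; python3 -m handwheel '[[0,-0.002,0,0,0,0,0],[0,0,0,0,0,0,0]]';python3 -m handwheel '[[0,-0.002,0,0,0,0,0],[0,0,0,0,0,0,0]]';python3 -m handwheel '[[0,-0.002,0,0,0,0,0],[0,0,0,0,0,0,0]]') | grep -E 'pos|wrist'; python3 m.py
```

```text
tool_pos: [0.5423, -0.0854, 0.0263]
wrist_force: [-8.1, -1.3, 6.6]
tool_pos: [0.5435, -0.0857, 0.0263]
wrist_force: [-10.1, -3.2, 7.5]
tool_pos: [0.5434, -0.0857, 0.0262]
wrist_force: [-14.7, -5.6, 9.8]
tool_pos: [0.5432, -0.0857, 0.0262]
wrist_force: [-17.3, -5.6, 12.6]
blue c 609.4 17.4 size 130 188 ang 6.4 front yaw 6.19 rel bay 0.39 lat 9.7 ctr ahead -78.5 front mid [672.2  32.8]
```

Both TCP stop points give a 5.9° yaw, which matches the bay. I'll recheck the left in case it backed out.

```bash
python3 -m handwheel '[[0,0.038,0,0,0,0,0],[0,0,0.043,0,0,0,0],[0,0,0.043,0,0,0,0],[0,0,0.043,0,0,0,0],[0,0,0.041,0,0,0,0],[0,0,0,0,0,0,0],[0,-0.015,0,0,0,0,0],[0,-0.012,0,0,0,0,0],[0,-0.003,0,0,0,0,0],[0,0,0,0,0,0,0]]' | grep -E 'pos|wrist'; python3 m.py; (python3 -m handwheel '[[0,-0.003,0,0,0,0,0],[0,0,0,0,0,0,0]]'; python3 -m handwheel '[[0,-0.002,0,0,0,0,0],[0,0,0,0,0,0,0]]';python3 -m handwheel '[[0,-0.002,0,0,0,0,0],[0,0,0,0,0,0,0]]') | grep -E 'pos|wrist'
```

```text
tool_pos: [0.5267, 0.0833, 0.026]
wrist_force: [-3.9, 1.3, 1.5]
blue c 610.3 12.5 size 130 199 ang 5.3 front yaw 5.83 rel bay 0.03 lat 4.8 ctr ahead -78.1 front mid [676.4  -2.8]
tool_pos: [0.5265, 0.0832, 0.026]
wrist_force: [-8.7, 0.2, 5.6]
tool_pos: [0.5264, 0.0832, 0.0259]
wrist_force: [-12.7, -1.7, 8.3]
tool_pos: [0.5262, 0.0832, 0.0258]
wrist_force: [-15.3, -2.0, 11.4]
```

```bash
python3 -m handwheel '[[0,0.03,0,0,0,0,0],[0,0.03,0,-0.03,0,0,0],[0,0,0,-0.045,0,0,0],[0,0,0,-0.045,0,0,0],[0,0,0,0,0,0,0]]' | grep -E 'pos|wrist'
python3 - <<'E'
from h import *
f=grab_frame("top"); B=(180,210,235,290)
m=mask(f,(0,0,0),(180,255,60),(192,252,224,282))
red=big(mask(f,(0,130,50),(8,255,255),B))[0]
hull=cv2.convexHull(red); inn=np.zeros(m.shape,np.uint8); cv2.fillConvexPoly(inn,hull,255)
d=cv2.bitwise_and(m,cv2.erode(inn,np.ones((3,3))))
ys,xs=np.nonzero(d); c=[xs.mean(),ys.mean()]; rc=cv2.minAreaRect(np.c_[xs,ys].astype(np.float32))
print(c,rc, cast(f,[c,rc[0]],.056).round(4)); q=cv2.boxPoints(cv2.minAreaRect(red)); print(q, cast(f,q,.056).round(3),cast(f,q,.03).round(3))
s=f["image"]; print(get_state()["t"])
E
python3 m.py
```

```text
tool_pos: [0.4813, 0.078, 0.153]
wrist_force: [0.8, -0.4, 1.1]
[np.float64(195.125), np.float64(258.625)] ((195.5, 259.0), (6.0, 1.0), 90.0) [[0.4328 0.2916 0.056 ]
 [0.4319 0.2908 0.056 ]]
[[190.40706 231.26822]
 [194.70589 230.82352]
 [198.30943 265.65762]
 [194.0106  266.10233]] [[0.496 0.304 0.056]
 [0.497 0.294 0.056]
 [0.417 0.284 0.056]
 [0.416 0.294 0.056]] [[0.497 0.312 0.03 ]
 [0.498 0.302 0.03 ]
 [0.415 0.291 0.03 ]
 [0.415 0.302 0.03 ]]
21.7
blue c 610.3 12.7 size 130 199 ang 5.1 front yaw 5.85 rel bay 0.05 lat 4.9 ctr ahead -78.1 front mid [674.5  12.6]
```

Run:
```python
from h import *
f=grab_frame("top"); print(cast(f,[[207.3,265.5]],.056).round(4),cast(f,[[204.2,228.8]],.035).round(4))
im=cv2.imread("pics/top0.png")[:,:,::-1].copy(); h=cv2.cvtColor(im,cv2.COLOR_RGB2HSV)
roi=np.zeros(h.shape[:2],np.uint8); r=mask({"image":im},(0,150,60),(6,255,255),(180,210,240,290)); hull=cv2.convexHull(big(r)[0]); cv2.fillConvexPoly(roi,hull,255)
d=cv2.bitwise_and(cv2.erode(roi,np.ones((3,3))),cv2.bitwise_not(r)); ys,xs=np.nonzero(d); print(xs.mean(),ys.mean(),cast(f,[[xs.mean(),ys.mean()]],.056).round(4))
```

```text
[[0.4165 0.2632 0.056 ]] [[0.5024 0.2776 0.035 ]]
206.82456140350877 264.4526315789474 [[0.4189 0.2644 0.056 ]]
```

```bash
python3 -m handwheel '[[0,0.009,0.038,0,0,0,0],[0,0.009,0.038,0,0,0,0],[0,0.009,0.038,0,0,0,0],[0,0.009,0.038,0,0,0,0],[0,0.009,0.038,0,0,0,0],[0,0,0,0.04,0,0,0],[0,0,0,0.04,0,0,0],[0,0,0,0,0,0,0],[0,0,0,0,0,0,0]]' | grep -E 'pos|wrist'
python3 - <<'E'
from h import *
f=grab_frame("side"); cv2.imwrite("pics/p1.png",cv2.resize(f["image"][110:290,200:440,::-1],None,fx=3,fy=3))
E
```

```text
tool_pos: [0.4108, 0.2626, 0.0654]
wrist_force: [-0.1, 0.4, -0.1]
```

View pics/p1.png

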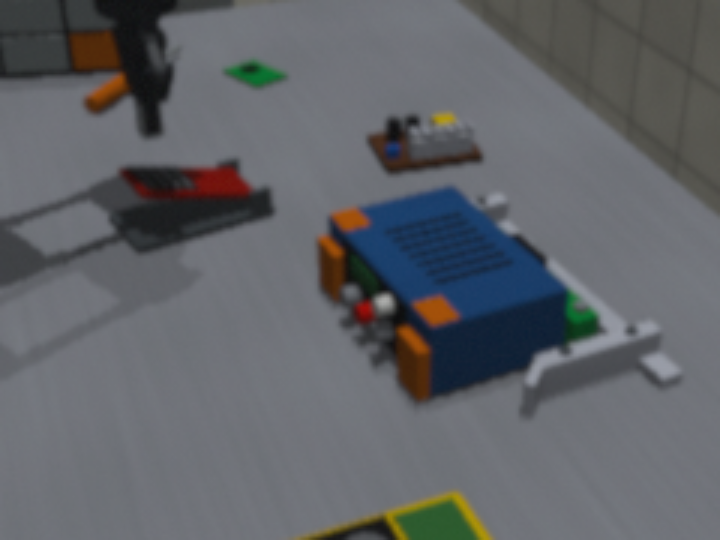

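Run:
```python
from h import *
for n in("side","top"):
    f=grab_frame(n)
    for X in (get_state()["tool_pos"],[.417,.263,.056],[.543,0,.075]):
        p=f["camera_matrix"]@(np.array(f["R"])@X+f["t"]); print(n,p[:2]/p[2], (p[:2]/p[2]-[200,110])*3)
```

```text
side [251.51986214 165.27795917] [154.55958642 165.83387751]
side [253.30395997 168.59909765] [159.91187991 175.79729295]
side [323.73514317 199.76536217] [371.2054295 269.2960865]
top [205.77823219 267.22289949] [ 17.33469658 471.66869847]
top [207.40767052 265.27442446] [ 22.22301155 465.82327338]
top [319.89701171 208.32340517] [359.69103514 294.97021551]
```

Run:
```python
from h import *
f=grab_frame("side"); im=f["image"][120:195,215:305,::-1].astype(float); im=np.clip(255*(im/255)**.6,0,255).astype(np.uint8)
cv2.imwrite("pics/p2.png",cv2.resize(im,None,fx=7,fy=7,interpolation=cv2.INTER_NEAREST))
```

```text
(no output)
```

View pics/p2.png

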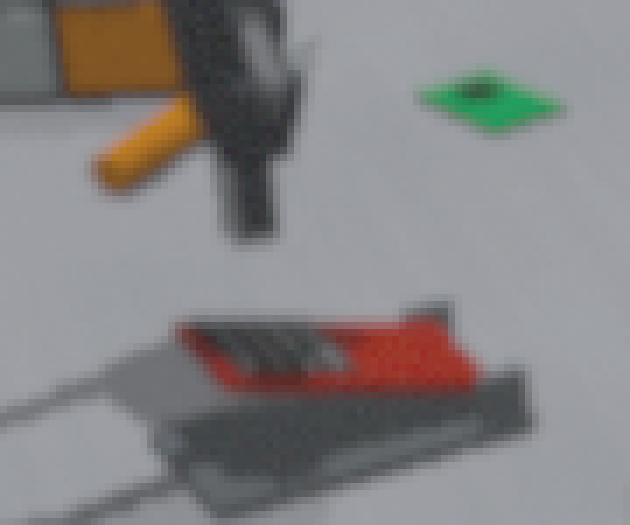

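```bash
python3 - <<'E'
from h import *
f=grab_frame("side")
for X in ([.2134,.5333,.1937],[.2134,.5333,.2067]):
    p=f["camera_matrix"]@(np.array(f["R"])@X+f["t"]); print(p[:2]/p[2])
g=cv2.cvtColor(cv2.imread("pics/side0.png"),cv2.COLOR_BGR2GRAY)[60:105,135:185]
print(g[::2,::3])
E
python3 -m handwheel '[[0,0,0,0.003,0,0,0],[0,0,0,0.003,0,0,0],[0,0,0,0,0,0,0]]' | grep -E 'pos|wrist'
python3 -m handwheel '[[0,0,0,0.003,0,0,0],[0,0,0,0.003,0,0,0],[0,0,0,0,0,0,0]]' | grep -E 'pos|wrist'
```

```text
[167.17987673 102.662358  ]
[166.27828575  98.61191165]
[[58 57 58 32 40 26 16 21 16 16 15 20 30 57 58 58 56]
 [58 59 58 38 38 27 18 20 20 17 21 19 24 56 57 57 58]
 [57 59 57 43 28 25 14 17 20 19 18 18 20 56 57 58 59]
 [59 58 58 48 25 23 21 19 23 15 23 19 32 49 46 47 47]
 [58 57 59 54 20 21 20 24 20 27 21 18 30 28 25 24 25]
 [57 58 58 56 24 29 20 24 19 47 24 19 27 21 25 23 22]
 [58 59 57 58 25 32 18 29 25 52 21 19 29 24 20 26 24]
 [58 57 58 58 29 25 22 22 33 55 21 19 31 24 24 22 22]
 [58 56 58 58 31 25 22 20 35 58 24 22 29 23 24 24 24]
 [59 58 57 56 42 31 17 19 42 59 32 17 22 22 21 18 21]
 [58 57 57 56 57 53 16 19 51 56 39 16 22 39 42 45 47]
 [57 58 58 56 58 59 29 19 51 57 43 28 35 59 59 61 61]
 [57 58 57 57 57 57 37 18 49 56 50 51 58 61 60 60 60]
 [59 58 58 57 57 56 43 19 45 53 54 52 60 60 60 60 61]
 [58 58 57 57 57 57 49 19 36 52 54 45 60 61 60 60 59]
 [57 57 56 58 56 58 55 45 46 51 55 38 60 60 60 61 60]
 [56 57 56 58 56 54 54 50 48 44 39 30 59 60 59 59 58]
 [53 51 47 45 37 36 31 27 27 24 26 23 49 50 48 47 43]
 [31 28 24 22 23 21 24 21 25 22 24 23 49 59 59 67 63]
 [25 23 23 25 25 24 23 24 25 27 24 20 53 60 60 60 61]
 [24 26 25 21 23 23 25 24 24 24 25 22 51 61 60 60 62]
 [23 23 23 27 22 22 23 25 23 24 23 23 43 59 61 61 61]
 [23 26 23 23 26 24 25 26 22 24 23 23 33 59 60 61 60]]
tool_pos: [0.4113, 0.2629, 0.0603]
wrist_force: [0.8, -0.3, 0.1]
tool_pos: [0.4111, 0.2629, 0.054]
wrist_force: [0.2, -0.1, 0.6]
```

The picture shows the fingertip about 35 mm higher than the reported TCP, and there is no contact yet at z=0.054. I'll go down carefully until I feel the tread.

```bash
for i in 1; do python3 -m handwheel '[[0,0,0,0.004,0,0,0],[0,0,0,0.004,0,0,0],[0,0,0,0,0,0,0]]'
python3 -m handwheel '[[0,0,0,0.004,0,0,0],[0,0,0,0.004,0,0,0],[0,0,0,0,0,0,0]]'; python3 -m handwheel '[[0,0,0,0.004,0,0,0],[0,0,0,0,0,0,0]]' ; python3 -m handwheel '[[0,0,0,0.004,0,0,0],[0,0,0,0,0,0,0]]'; done | grep -E 'pos|wrist'
```

```text
tool_pos: [0.411, 0.2629, 0.0458]
wrist_force: [-0.3, 0.1, 0.5]
tool_pos: [0.411, 0.2629, 0.0379]
wrist_force: [1.0, -0.4, 0.5]
tool_pos: [0.4112, 0.263, 0.0341]
wrist_force: [-0.5, 0.2, 0.1]
tool_pos: [0.4112, 0.263, 0.0301]
wrist_force: [0.6, -0.3, -0.2]
```

```bash
for i in 1; do python3 -m handwheel '[[0,0,0,0.004,0,0,0],[0,0,0,0,0,0,0]]'
python3 -m handwheel '[[0,0,0,0.004,0,0,0],[0,0,0,0,0,0,0]]'; python3 -m handwheel '[[0,0,0,0.003,0,0,0],[0,0,0,0,0,0,0]]' ; python3 -m handwheel '[[0,0,0,0.003,0,0,0],[0,0,0,0,0,0,0]]'; done | grep -E 'pos|wrist'
python3 - <<'E'
from h import *
f=grab_frame("side"); im=f["image"][120:195,215:305,::-1].astype(float); im=np.clip(255*(im/255)**.6,0,255).astype(np.uint8)
cv2.imwrite("pics/p3.png",cv2.resize(im,None,fx=7,fy=7,interpolation=cv2.INTER_NEAREST))
E
```

```text
tool_pos: [0.4112, 0.263, 0.0261]
wrist_force: [0.3, 0.3, -0.7]
tool_pos: [0.4117, 0.2632, 0.0223]
wrist_force: [-0.1, 0.6, 0.9]
tool_pos: [0.4112, 0.2631, 0.0195]
wrist_force: [-2.3, -0.4, 4.8]
tool_pos: [0.4111, 0.2631, 0.0166]
wrist_force: [-1.7, -0.5, 5.4]
```

View pics/p3.png

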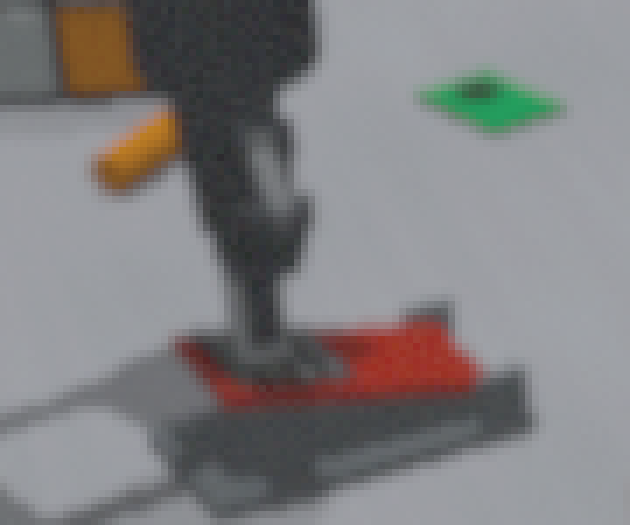

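Contact is at a reported z of about 0.02, with the finger on the tread at crop pixel (262,365). So the z reading is roughly 36 mm low, and the stop should come near z=0.

```bash
for i in 1; do python3 -m handwheel '[[0,0,0,0.004,0,0,0],[0,0,0,0.004,0,0,0],[0,0,0,0,0,0,0]]'
python3 -m handwheel '[[0,0,0,0.004,0,0,0],[0,0,0,0,0,0,0]]'; python3 -m handwheel '[[0,0,0,0.003,0,0,0],[0,0,0,0,0,0,0]]' ; python3 -m handwheel '[[0,0,0,0.003,0,0,0],[0,0,0,0,0,0,0]]'; done | grep -E 'pos|wrist'
```

```text
tool_pos: [0.4102, 0.2629, 0.0085]
wrist_force: [-3.7, -0.1, 6.1]
tool_pos: [0.4101, 0.2629, 0.0046]
wrist_force: [-3.6, -0.9, 7.9]
tool_pos: [0.4098, 0.2628, 0.0016]
wrist_force: [-4.4, 0.2, 8.5]
tool_pos: [0.4095, 0.2627, -0.0012]
wrist_force: [-4.8, -0.4, 8.9]
```

```bash
for i in 1; do python3 -m handwheel '[[0,0,0,0.002,0,0,0],[0,0,0,0,0,0,0]]'
python3 -m handwheel '[[0,0,0,0.002,0,0,0],[0,0,0,0,0,0,0]]'; python3 -m handwheel '[[0,0,0,0.002,0,0,0],[0,0,0,0,0,0,0]]' ;  done | grep -E 'pos|wrist'
```

```text
tool_pos: [0.4095, 0.2627, -0.0016]
wrist_force: [-8.0, -1.6, 21.7]
tool_pos: [0.4095, 0.2628, -0.002]
wrist_force: [-9.9, -3.4, 36.9]
tool_pos: [0.4095, 0.2628, -0.0025]
wrist_force: [-14.2, -4.3, 49.7]
```

The pedal is on its stop. I'll ease slightly, hold for over a second, then let it up.

```bash
python3 -m handwheel '[[0,0,0,-0.003,0,0,0],[0,0,0,0,0,0,0],[0,0,0,0,0,0,0],[0,0,0,0,0,0,0],[0,0,0,0,0,0,0],[0,0,0,0,0,0,0],[0,0,0,0,0,0,0],[0,0,0,0,0,0,0],[0,0,0,0,0,0,0],[0,0,0,0,0,0,0],[0,0,0,0,0,0,0],[0,0,0,0,0,0,0]]'| grep -E 't:|pos|wrist'; python3 -m handwheel '[[0,0,0,0,0,0,0],[0,0,0,-0.005,0,0,0],[0,0,0,-0.005,0,0,0],[0,0,0,-0.005,0,0,0],[0,0,0,-0.005,0,0,0],[0,0,0,-0.005,0,0,0],[0,0,0,-0.02,0,0,0],[0,0,0,-0.04,0,0,0],[0,0.02,0,-0.04,0,0,0],[0,0.04,0.02,-0.02,0,0,0],[0,0.045,0.02,0,0,0,0],[0,0,0,0,0,0,0]]'| grep -E 't:|pos|wrist'; python3 m.py z.png
python3 - <<'E'
from h import *
f=grab_frame("side"); cv2.imwrite("pics/z2.png",cv2.resize(f["image"][110:290,200:440,::-1],None,fx=3,fy=3))
E
```

```text
t: 28.1
tool_pos: [0.4096, 0.2628, -0.0018]
tool_rot: [[-0.995, -0.099, -0.003], [-0.099, 0.995, -0.0], [0.003, -0.0, -1.0]]
wrist_force: [-9.4, -1.7, 29.0]
t: 29.3
tool_pos: [0.2968, 0.2925, 0.1405]
tool_rot: [[-0.995, -0.103, -0.005], [-0.103, 0.995, -0.0], [0.005, 0.0, -1.0]]
wrist_force: [0.5, -0.5, -0.1]
blue c 610.3 12.8 size 130 199 ang 5.3 front yaw 5.89 rel bay 0.09 lat 5.0 ctr ahead -78.1 front mid [674.5  12.6]
```

View pics/z2.png

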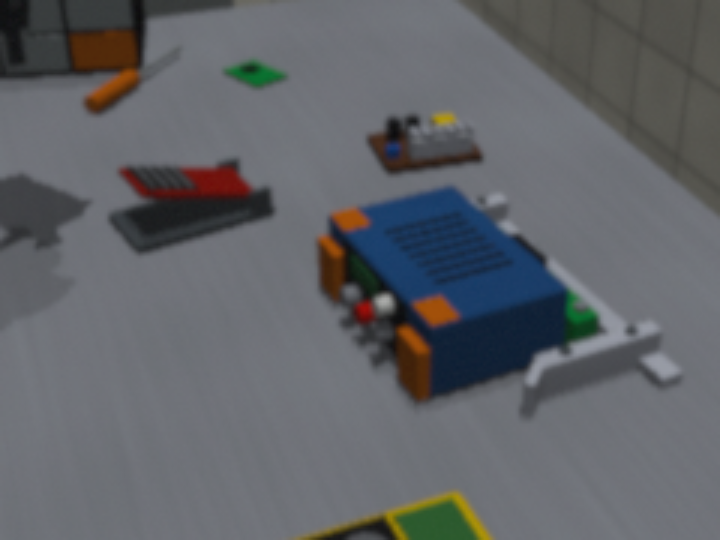

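The pedal is back up at crop pixel (185,180), and the supply at (450,290) is against the carrier, square to within 0.1°. The meter and board haven't moved, and the robot touches nothing.

```bash
python3 -c "
from bench import *; print(hand_in())"
```

```text
the job is handed in; nothing more can be done
None
```

The supply is square against the carrier (both sides hit a firm stop), the pedal was held on its stop for over a second and came back up, and the job is handed in; however, the fingertip sat about 36 mm higher than reported, so my pushes probably landed on the panel just above the orange blocks, clear of the knobs.

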